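Close the tablet tin with its inner lid and keep hold of the cover

ROBOT

A 6-joint arm with a two-finger parallel gripper is mounted at the origin on the work surface. World frame = base frame: x ahead of the robot, y to its left, z up, the work surface at z = 0. Lengths are in m, angles in rad, forces in N, time in s.
With the tool pointing down it reaches from about 0.35 to 0.85 m from the base axis. Payload 8.1 kg.
Tool frame: the origin (TCP) lies midway between the tips of the shut fingers; the grasp point (between the pads) lies 19 mm behind it (manip.pinch_z is the distance from the TCP to the grasp point, in m); z points along the fingers, y is the direction in which the jaws open and shut (so a half turn about z gives the same grasp; the last joint's range is limited). The gripper opens to 85 mm and grips with 20 to 120 N. Pads are 22 mm wide; open, the fingers measure 114 mm over their backs; the gripper's body (76 mm by 85 mm) begins 54 mm behind the grasp point. The pads swing forward as they close: fully open they stand 13 mm farther back than shut.
Start: joints at [1.208, 0.13, 1.488, -0, 1.523, -0.085], TCP at [0.165, 0.577, 0.231] pointing down, gripper open.
Joint ranges: [-2.96, 2.96], [-0.89, 2.26], [0.02, 2.5], [-1.34, 4.48], [0, 2.73], [-2.66, 2.66]. Speed limits (rad/s): [2.39, 2.39, 2.79, 3.14, 3.14, 3.14].

INTERFACE

Orientations are given as a 3x3 rotation matrix whose columns are the frame's x, y, z axes.
In Python, from station import sensors, imaging, job_done, manip gives the robot as it stands.
- The arm moves only by the shell command python3 -m jog 'ROWS' [FORCE]. ROWS is JSON, a list of rows, each an object with "dp": the shift along the tool's x, y, z in mm, a list of three; "rot": the turn, a rotation vector about the tool's x, y, z in degrees, a list of three; "fingers": the finger opening in mm, from 0 to 85.4. A call has 1 to 8 rows; each row is the pose to reach, as a shift and turn from the pose commanded when the call began, along the tool's axes at that moment; what a row does not reach only later rows make up. A row lasts 1/10 s, in which the tool goes at most 50 mm and 8.59 degrees, less where a joint would pass 70% of its speed; a pose out of reach is approached as far as the arm can. A call with a gripper value outside its range is refused whole. The fingers move at their own pace and stop on an object; FORCE is the grip in N (left out, the last holds). Time passes only in rows, so rows that repeat a pose let the fingers close. It gives the time, the measured TCP pose, the force and the opening at its end, in the units of the state.
- sensors.state(): the state, without advancing time (a new reading comes with each control period).
- imaging.snapshot(name): name is "scene" or "top"; returns the picture (384x512x3 uint8, red, green, blue); there is no depth.
- imaging.camera_model(name): a dict with "fx", "fy", "cx", "cy" (pixels), "rvec" (rotation vector, rad) and "tvec" (3), from world to camera coordinates, as OpenCV has them. Camera axes: x right, y down, z forward; pixel columns grow to the right and rows downward; lengths in m; the calibration is good to about 2 mm. A picture is of the moment at which its call begins. camera_model takes no time and is no camera call.
- job_done(): hands the job in, once; it reports no verdict.
The state is a dict: "time_s": time; "joint_positions": joint angles; "joint_vel": joint speeds; "tau": joint torques, N m; "tcp_pos": TCP position; "tool_rot": TCP orientation; "ft_force": force on the tool from outside, world axes, zero at the start; "torque": the same for the moment, N m; "gripper_width": finger opening in m.
Only numpy, scipy, OpenCV 4.12 (cv2) and the standard library are available. Lean on these libraries where they do the work, as an engineer would, in place of code of your own. Each camera call takes 0.05 s, during which the arm holds its last target. There are 200 camera calls.

TASK

The two lids of the wide tablet tin lie nested on the black mat: carry them as one by the stem of the inner lid, which sticks up through the cover's collar, lower them gently into the mouth of the wide tin until the inner lid is fully seated and level, and let go of the stem. Then take the cover alone by its collar and draw it straight up off the stem, leaving the inner lid seated and undisturbed in the tin. Finish while still holding the cover level and still in the air, wholly clear above the top of the stem; do not shove the tin, and leave everything else where it stands.

Things in the scene. Friction and masses are not known exactly. Their poses are not given: they have to be found in the camera images.
- stem (a point): Middle of the bare, graspable part of the inner lid's dark steel stem (plain, round, 16 mm across), on its axis, 74 mm above the lid's underside and 14 mm below the stem's top; z up along the stem. With the cover in place the stem stands bare above the collar from 18 mm below to 14 mm above this point. Seated in the tin, this point is 60 mm above tin_mouth.
- inner_lid: Inner lid, one rigid round aluminium piece of about 250 g: a plug 104 mm across and 14 mm deep, tapering to 88 mm at its foot, under a flange 120 mm across and 6 mm thick, and the stem, whose top is 88 mm above the underside. Origin at the centre of the plug's underside, z up along the stem. At the start the plug stands on the mat.
- collar (a point): Centre of the cover's black collar, half-way up, on its axis, z up. The collar is an upright tube 42 mm across outside, 28 mm inside, 30 mm tall, standing on the cover's disc. This point is 15 mm above the disc's upper face and 25 mm above the skirt's lower edge. Nested, it is 33 mm below stem, and the stem passes through it with 6 mm play all round.
- cover: Cover, one rigid round piece of about 250 g: a steel disc 134 mm across, 6 mm thick, with a skirt reaching 4 mm below it, and the collar. Loose: it only rests on the inner lid's flange, the skirt round the flange (2.5 mm play sideways). Origin at the centre of the disc's underside, 21 mm below collar, z up.
- tin_mouth (a point): Centre of the mouth of the wide steel tin, level with its rim; z up. The plug enters with 4 mm play all round; seated, the flange lies on the rim and the plug's underside is 14 mm below this point.
- tin: The wide tin: round, open, 120 mm across outside, 112 mm inside, 85 mm tall, loose, about 1.2 kg, white tablets low inside (up to 31 mm above its underside). Origin at the centre of its underside, z up.
- mat: Black rubber drain mat, 170 x 170 x 8 mm, fixed to the table, origin at the centre of its underside; the nested lids start on it, near its middle. The mat, the wide tin and the narrow canister may each be in any of three places: left, middle, right.
- narrow_can: Bystander: a narrower open steel canister, 86 mm across and 100 mm tall, origin at the centre of its underside; the lids do not fit it.
- cups: Bystander: a stack of paper cups, 76 mm across, 115 mm tall, origin under its centre.
- bottle: Bystander: a closed white plastic bottle, 64 mm across, 170 mm tall, origin under its centre.
- brush: Bystander: a flat white washing-up brush lying on the table near the robot.
- bowl: Bystander: a steel bowl, 120 mm across, 50 mm tall, origin under its centre.
- tub: Bystander: an open red plastic tub, 110 x 150 x 70 mm, origin under its centre.

How it is judged:
By the outcome, as a careful person would: the job done as asked, in the order asked, and still so for the second after the job is handed in, while the arm keeps its last pose, push and grip.
It also fails if it takes over 48 s, if anything falls off the work surface, if the arm or the gripper's body presses on something with over 40 N, if the wrist force passes 120 N, or if a joint passes its speed limit or range.

## Working session

There is one attempt and no reset: what is moved stays moved. The work goes in short steps, Python scripts to look and compute and a shell command to move; the robot and the scene stay as the last step left them, time stands still between calls to the robot, and variables do not carry over. Pictures are saved under pics/ and viewed, about 8 in all and at most 12, crops included, and the job is handed in when it is done.

```bash
mkdir -p pics; ls
python3 - <<'E'
from station import sensors, imaging, manip
import cv2, numpy as np
s=sensors.state(); print(s['time_s'],s['tcp_pos'],s['tool_rot'],s['ft_force'],s['gripper_width'],manip.pinch_z)
for n in("scene","top"):
    im=imaging.snapshot(n); cv2.imwrite(f'pics/{n}0.png',im[:,:,::-1]); np.save(f'pics/{n}0.npy',im)
    c=imaging.camera_model(n); R=cv2.Rodrigues(np.array(c['rvec'],float))[0]; print(n,c,'pos',-R.T@np.array(c['tvec']).ravel())
E
```

```text
pics
0.0 [0.16435855 0.57648019 0.23024001] [[-9.61640003e-01  2.74313869e-01 -6.37664763e-04]
 [ 2.74314574e-01  9.61638473e-01 -1.72076460e-03]
 [ 1.41173374e-04 -1.82967681e-03 -9.99998316e-01]] [-0.32391515  0.47988076 -0.2948446 ] 0.08500733309589491 0.0187
scene {'fx': 436.12384446139714, 'fy': 436.12384446139714, 'cx': 254.5329939438717, 'cy': 193.80936635306747, 'rvec': array([ 2.04875078,  0.69291648, -0.40142318]), 'tvec': array([-0.41445332, -0.0920655 ,  1.33323966])} pos [ 1.056065   -0.66780808  0.62971   ]
top {'fx': 426.97806097689266, 'fy': 426.97806097689266, 'cx': 245.7055673280147, 'cy': 189.30371289529762, 'rvec': array([ 2.04700085, -2.17062095,  0.24489185]), 'tvec': array([0.0164531 , 0.53297939, 1.11498028])} pos [0.2769143  0.00536607 1.2044951 ]
```

View pics/scene0.png

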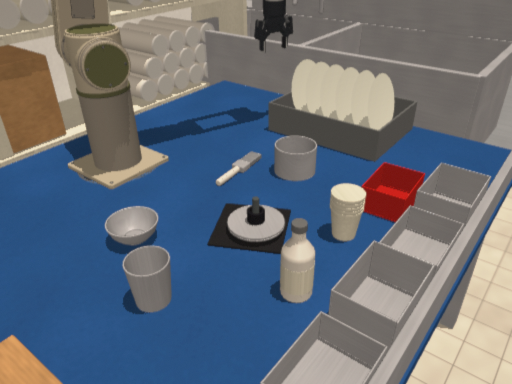

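View pics/top0.png

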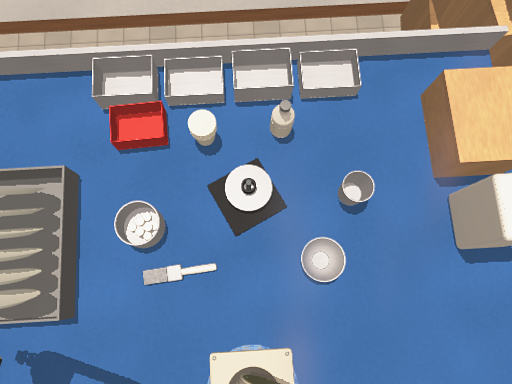

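The scene view shows the nested lids on the mat at (256,222), the wide tin at (295,158) and the narrow can at (151,278). In the top view the cover is at (248,187), the tin with tablets at (139,225), and the cups at (203,127). So the lids are in the middle and the tin is on the left.

```bash
cat > h.py <<'E'
import cv2, numpy as np
from station import imaging
def cam(n):
    c=imaging.camera_model(n); R=cv2.Rodrigues(np.array(c['rvec'],float))[0]; t=np.array(c['tvec'],float).ravel()
    return np.array([[c['fx'],0,c['cx']],[0,c['fy'],c['cy']],[0,0,1]]),R,t
def plane(n,uv,z):
    K,R,t=cam(n); C=-R.T@t; d=np.c_[np.asarray(uv,float).reshape(-1,2),np.ones(len(np.asarray(uv).reshape(-1,2)))]@np.linalg.inv(K).T@R
    return (C+d*((z-C[2])/d[:,2])[:,None])[:,:2]
def proj(n,P):
    K,R,t=cam(n); return cv2.projectPoints(np.asarray(P,float).reshape(-1,1,3),R,t,K,None)[0].reshape(-1,2)
def circ(p):
    A=np.c_[2*p,np.ones(len(p))]; s=np.linalg.lstsq(A,(p**2).sum(1),rcond=None)[0]
    r=np.sqrt(s[2]+s[0]**2+s[1]**2); return s[:2],r,np.std(np.linalg.norm(p-s[:2],axis=1))
def blob(im,win,f,hull=True):
    x0,y0,x1,y1=win; m=f(im[y0:y1,x0:x1].astype(int)).astype(np.uint8)
    c=max(cv2.findContours(m,cv2.RETR_EXTERNAL,cv2.CHAIN_APPROX_NONE)[0],key=cv2.contourArea)
    if hull:c=cv2.convexHull(c)
    return c.reshape(-1,2)+[x0,y0]
E
python3 - <<'E'
from h import *
for n,wc,wt in(("top",(212,155,285,225),(105,195,175,255)),("scene",(215,190,300,250),(265,130,325,185))):
    im=np.load(f'pics/{n}0.npy')
    notblue=lambda a:(a[...,2]-a[...,0]<25)&(a.max(-1)>70)
    c=blob(im,wc,lambda a:a.min(-1)>90); print(n,'cover',circ(plane(n,c,.034)),len(c))
    t=blob(im,wt,notblue); print('tin',circ(plane(n,t,.085)),len(t))
    big=cv2.resize(im[wc[1]:wc[3],wc[0]:wc[2]],None,fx=5,fy=5,interpolation=2); b2=cv2.resize(im[wt[1]:wt[3],wt[0]:wt[2]],None,fx=5,fy=5,interpolation=2)
    for q,w,b in((c,wc,big),(t,wt,b2)):
        cv2.polylines(b,[((q-[w[0],w[1]]+.5)*5).astype(np.int32)],True,(255,0,0))
    H=max(big.shape[0],b2.shape[0]); 
    cv2.imwrite(f'pics/{n}crop.png',np.hstack([cv2.copyMakeBorder(b,0,H-b.shape[0],0,0,0) for b in(big,b2)])[:,:,::-1])
im=np.vstack([cv2.copyMakeBorder(i,0,0,0,760-i.shape[1],0) for i in(cv2.imread('pics/topcrop.png'),cv2.imread('pics/scenecrop.png'))]); print(im.shape)
cv2.imwrite('pics/crops.png',cv2.resize(im,None,fx=.9,fy=.9))
print('cups',plane('top',[[203,122]],.115),'bottle',plane('top',[[285,106]],.17))
E
```

```text
top cover (array([ 0.5450316 , -0.02287909]), np.float64(0.06762242567081056), np.float64(0.0003837755377648785)) 29
tin (array([0.44992188, 0.27173421]), np.float64(0.06472892171639265), np.float64(0.0036947847779641193)) 26
scene cover (array([ 0.54786884, -0.02417052]), np.float64(0.06956144962432194), np.float64(0.0020384287803587513)) 28
tin (array([0.47444346, 0.24361933]), np.float64(0.14470471283058875), np.float64(0.017215115054377547)) 14
(650, 760, 3)
cups [[0.71379156 0.09067729]] bottle [[ 0.72366553 -0.12783963]]
```

View pics/crops.png

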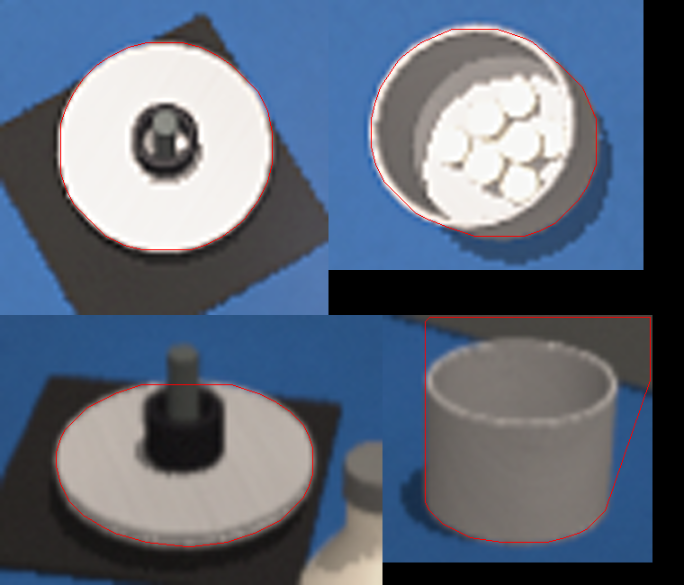

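Run:
```python
from h import *
from scipy.optimize import least_squares
im=np.load('pics/top0.npy'); notblue=lambda a:(a[...,2]-a[...,0]<25)&(a.max(-1)>70)
t=blob(im,(105,195,175,255),notblue,False); t=t[(t[:,0]<150)&(t[:,1]<235)&((t[:,0]<140)|(t[:,1]<215))]
p=plane('top',t,.085); r=least_squares(lambda c:np.linalg.norm(p-c,axis=1)-.0605,[.45,.28],loss='soft_l1',f_scale=.001); print('tin top',r.x,np.std(r.fun),len(p),circ(p)[:2])
print('tin top4',circ(plane('top',[[113.9,221],[159.5,223],[136,200.3],[137,245.6]],.085)))
print('tin scene',circ(plane('scene',[[274.4,144.3],[316.4,144.3],[295.5,135.1],[295,153.9]],.085)))
print('stem',plane('scene',[[255.2,197.7]],.096),plane('top',[[247.9,181.6]],.096))
```

```text
tin top [0.45221627 0.27737329] 0.0010264980216590821 56 (array([0.45460594, 0.27936753]), np.float64(0.05803921540034699))
tin top4 (array([0.45386516, 0.27823992]), np.float64(0.06033686890922173), np.float64(9.003999252170243e-06))
tin scene (array([0.45381236, 0.28222079]), np.float64(0.06000099401612966), np.float64(0.0006551992669437274))
stem [[ 0.54425241 -0.0200038 ]] [[ 0.54546643 -0.02123871]]
```

```bash
cat > go.py <<'E'
import sys,numpy as np
from station import sensors
s=sensors.state(); R=np.array(s['tool_rot']); p=np.array(s['tcp_pos'])
print('t',round(s['time_s'],2),'tcp mm',(p*1e3).round(1),'F',np.round(s['ft_force'],1),'w',round(s['gripper_width']*1e3,1),'z',R[:,2].round(4),'y',R[:,1].round(3),'j',np.round(s['joint_positions'],2))
if len(sys.argv)>3: print('dp',(R.T@(np.array(sys.argv[1:4],float)-p*1e3)).round(1))
E
python3 -m jog '[{"dp":[-530,-471,0]},{"dp":[-530,-471,0]},{"dp":[-530,-471,0]},{"dp":[-530,-471,0]},{"dp":[-530,-471,0]},{"dp":[-530,-471,0]},{"dp":[-530,-471,0]},{"dp":[-530,-471,0]}]'; python3 go.py 545 -21.5 200
```

```text
t 0.1 tcp mm [164.3 576.5 230.3] F [ 0.1 -0.1 -0.5] w 85.7 z [-6.0e-04 -1.5e-03 -1.0e+00] y [ 0.274  0.962 -0.002] j [ 1.21  0.13  1.49  0.    1.52 -0.09]
dp [-530.1 -470.7   31. ]invalid input
```

```bash
python3 -m jog '[{"dp":[-530,-471,0],"rot":[0,0,0],"fingers":85},{"dp":[-530,-471,0],"rot":[0,0,0],"fingers":85},{"dp":[-530,-471,0],"rot":[0,0,0],"fingers":85},{"dp":[-530,-471,0],"rot":[0,0,0],"fingers":85},{"dp":[-530,-471,0],"rot":[0,0,0],"fingers":85},{"dp":[-530,-471,0],"rot":[0,0,0],"fingers":85},{"dp":[-530,-471,0],"rot":[0,0,0],"fingers":85},{"dp":[-530,-471,0],"rot":[0,0,0],"fingers":85}]' 40; python3 go.py 545 -21.5 170
```

```text
time_s: 0.9
tcp_pos: [0.3796, 0.2376, 0.2311]
tool_rot: [[-0.962, 0.274, -0.0], [0.274, 0.962, -0.0], [0.0, -0.0, -1.0]]
ft_force: [1.2, 0.5, 0.1]
gripper_width: 0.0851
t 0.9 tcp mm [379.6 237.6 231.1] F [1.2 0.5 0.1] w 85.1 z [-1.e-04 -0.e+00 -1.e+00] y [ 0.274  0.962 -0.   ] j [ 0.44 -0.29  1.89  0.    1.55 -0.85]
dp [-230.1 -203.9   61. ]
```

```bash
python3 -m jog '[{"dp":[-230,-204,61],"rot":[0,0,0],"fingers":60},{"dp":[-230,-204,61],"rot":[0,0,0],"fingers":60},{"dp":[-230,-204,61],"rot":[0,0,0],"fingers":60},{"dp":[-230,-204,61],"rot":[0,0,0],"fingers":60},{"dp":[-230,-204,61],"rot":[0,0,0],"fingers":60},{"dp":[-230,-204,61],"rot":[0,0,0],"fingers":60},{"dp":[-230,-204,61],"rot":[0,0,0],"fingers":60},{"dp":[-230,-204,61],"rot":[0,0,0],"fingers":60}]' 40; python3 go.py 545 -21.5 110
python3 - <<'E'
from h import *
im=[imaging.snapshot(n) for n in("scene","top")]
a=cv2.resize(im[0][140:260,200:320],None,fx=4,fy=4,interpolation=2);b=cv2.resize(im[1][135:235,205:285],None,fx=4,fy=4,interpolation=2)
cv2.imwrite('pics/pre.png',np.hstack([a,cv2.copyMakeBorder(b,0,80,0,0,0)])[:,:,::-1])
E
```

```text
time_s: 1.7
tcp_pos: [0.5442, -0.0215, 0.169]
tool_rot: [[-0.961, 0.277, -0.002], [0.277, 0.961, 0.0], [0.002, -0.0, -1.0]]
ft_force: [-0.4, 0.7, 0.5]
gripper_width: 0.0599
t 1.7 tcp mm [544.2 -21.5 169. ] F [-0.4  0.7  0.5] w 59.9 z [-2.4e-03  2.0e-04 -1.0e+00] y [ 0.277  0.961 -0.   ] j [-0.13  0.02  1.72 -0.    1.41 -1.42]
dp [-0.9  0.2 59. ]
```

View pics/pre.png

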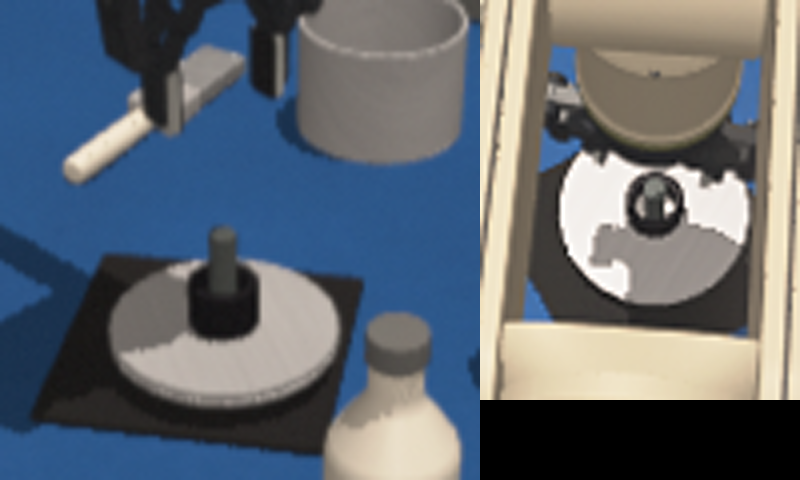

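Picture 4: the two pads straddle the stem, which is at (223,230) in the left panel, midway between them. Descending.

```bash
python3 -m jog '[{"dp":[-1,0,35],"rot":[0,0,0],"fingers":60},{"dp":[-1,0,60],"rot":[0,0,0],"fingers":60},{"dp":[-1,0,80],"rot":[0,0,0],"fingers":60},{"dp":[-1,0,92],"rot":[0,0,0],"fingers":50},{"dp":[-1,0,98],"rot":[0,0,0],"fingers":40},{"dp":[-1,0,101],"rot":[0,0,0],"fingers":30},{"dp":[-1,0,101],"rot":[0,0,0],"fingers":25},{"dp":[-1,0,101],"rot":[0,0,0],"fingers":22}]' 50; python3 go.py 545 -21.5 68
python3 - <<'E'
from h import *
im=[imaging.snapshot(n) for n in("scene","top")]
a=cv2.resize(im[0][140:260,200:320],None,fx=4,fy=4,interpolation=2);b=cv2.resize(im[1][135:235,205:285],None,fx=4,fy=4,interpolation=2)
cv2.imwrite('pics/grasp1.png',np.hstack([a,cv2.copyMakeBorder(b,0,80,0,0,0)])[:,:,::-1])
E
```

```text
time_s: 2.6
tcp_pos: [0.5462, -0.02, 0.0704]
tool_rot: [[-0.962, 0.274, 0.002], [0.274, 0.962, -0.0], [-0.002, 0.0, -1.0]]
ft_force: [0.3, -0.2, 0.9]
gripper_width: 0.0216
t 2.6 tcp mm [546.2 -20.   70.4] F [ 0.3 -0.2  0.9] w 21.6 z [ 1.7e-03 -2.0e-04 -1.0e+00] y [0.274 0.962 0.   ] j [-0.13  0.12  1.8   0.    1.22 -1.42]
dp [ 0.7 -1.7  2.4]
```

View pics/grasp1.png

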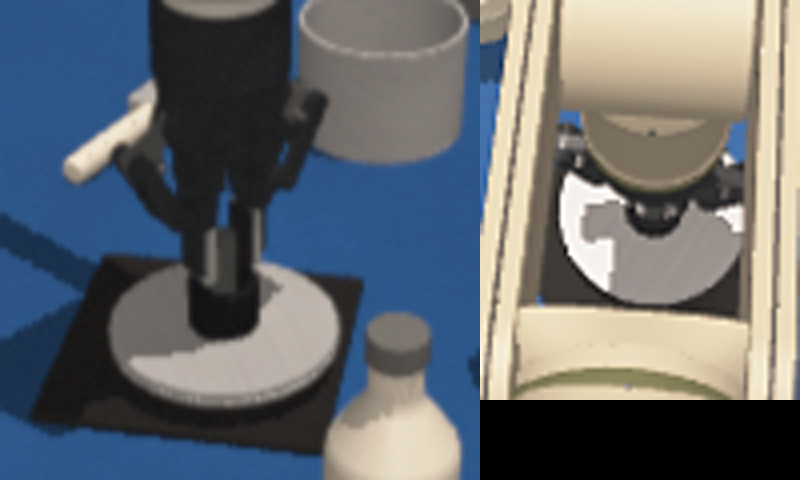

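Picture 5: the stem is between the pads at (222,255), with the tips just above the collar rim. Closing on it.

```bash
python3 -m jog '[{"dp":[0,0,1.5],"rot":[0,0,0],"fingers":16},{"dp":[0,0,1.5],"rot":[0,0,0],"fingers":8},{"dp":[0,0,1.5],"rot":[0,0,0],"fingers":8},{"dp":[0,0,1.5],"rot":[0,0,0],"fingers":8},{"dp":[0,0,1.5],"rot":[0,0,0],"fingers":8}]' 50; python3 go.py;  python3 -m jog '[{"dp":[0,0,-3],"rot":[0,0,0],"fingers":8},{"dp":[0,0,-10],"rot":[0,0,0],"fingers":8},{"dp":[0,0,-20],"rot":[0,0,0],"fingers":8},{"dp":[0,0,-30],"rot":[0,0,0],"fingers":8},{"dp":[0,0,-35],"rot":[0,0,0],"fingers":8},{"dp":[0,0,-35],"rot":[0,0,0],"fingers":8}]' 50; python3 go.py 452.5 281.5 200
python3 - <<'E'
from h import *
im=imaging.snapshot("scene"); cv2.imwrite('pics/lift.png',cv2.resize(im[120:260,190:330],None,fx=4,fy=4,interpolation=2)[:,:,::-1])
E
```

```text
time_s: 3.2
tcp_pos: [0.5461, -0.0206, 0.0688]
tool_rot: [[-0.962, 0.274, 0.001], [0.274, 0.962, -0.001], [-0.002, -0.0, -1.0]]
ft_force: [-1.8, -1.3, 5.3]
gripper_width: 0.0143
t 3.2 tcp mm [546.1 -20.6  68.8] F [-1.8 -1.3  5.3] w 14.3 z [ 1.4e-03 -7.0e-04 -1.0e+00] y [ 0.274  0.962 -0.   ] j [-0.13  0.13  1.8  -0.    1.21 -1.42]
time_s: 3.8
tcp_pos: [0.5464, -0.0201, 0.1044]
tool_rot: [[-0.962, 0.274, 0.003], [0.274, 0.962, -0.0], [-0.003, 0.0, -1.0]]
ft_force: [0.0, 1.1, -5.4]
gripper_width: 0.0146
t 3.8 tcp mm [546.4 -20.1 104.4] F [ 0.   1.1 -5.4] w 14.6 z [ 2.6e-03 -3.0e-04 -1.0e+00] y [0.274 0.962 0.   ] j [-0.13  0.08  1.78  0.    1.28 -1.42]
dp [172.8 264.4 -96. ]
```

View pics/lift.png

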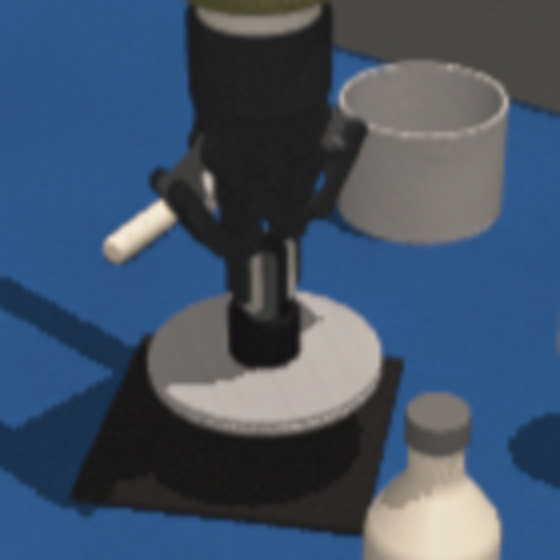

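Picture 6: the lids hang level at about 35 mm above the mat, with a 5.4 N load. Carrying them up and over to the tin.

```bash
python3 -m jog '[{"dp":[0,0,-15],"rot":[0,0,0],"fingers":8},{"dp":[3,5,-40],"rot":[0,0,0],"fingers":8},{"dp":[12,18,-65],"rot":[0,0,0],"fingers":8},{"dp":[27,41,-78],"rot":[0,0,0],"fingers":8},{"dp":[46,70,-80],"rot":[0,0,0],"fingers":8},{"dp":[67,103,-80],"rot":[0,0,0],"fingers":8},{"dp":[88,136,-80],"rot":[0,0,0],"fingers":8},{"dp":[109,168,-80],"rot":[0,0,0],"fingers":8}]' 50 | head -1;  python3 -m jog '[{"dp":[20,31,0],"rot":[0,0,0],"fingers":8},{"dp":[37,57,0],"rot":[0,0,0],"fingers":8},{"dp":[50,77,0],"rot":[0,0,0],"fingers":8},{"dp":[58,90,0],"rot":[0,0,0],"fingers":8},{"dp":[62,96,0],"rot":[0,0,0],"fingers":8},{"dp":[62,96,0],"rot":[0,0,0],"fingers":8},{"dp":[62,96,0],"rot":[0,0,0],"fingers":8}]' 50 |head -1; python3 go.py 454 280.4 160
python3 - <<'E'
from h import *
im=[imaging.snapshot(n) for n in("scene","top")]
np.save('pics/over.npy',np.array(im))
a=cv2.resize(im[0][60:200,230:360],None,fx=3.4,fy=3.4,interpolation=2);b=cv2.resize(im[1][170:280,80:190],None,fx=3.2,fy=3.2,interpolation=2)
cv2.imwrite('pics/over.png',np.hstack([a,cv2.copyMakeBorder(b,0,a.shape[0]-b.shape[0],0,0,0)])[:,:,::-1])
E
```

```text
time_s: 4.65
time_s: 5.35
t 5.35 tcp mm [453.7 279.9 182.8] F [-0.4 -0.2 -5.5] w 14.2 z [ 0.e+00 -7.e-04 -1.e+00] y [ 0.275  0.962 -0.001] j [ 0.46 -0.02  1.74 -0.    1.43 -0.84]
dp [-0.2  0.6 22.8]
```

View pics/over.png

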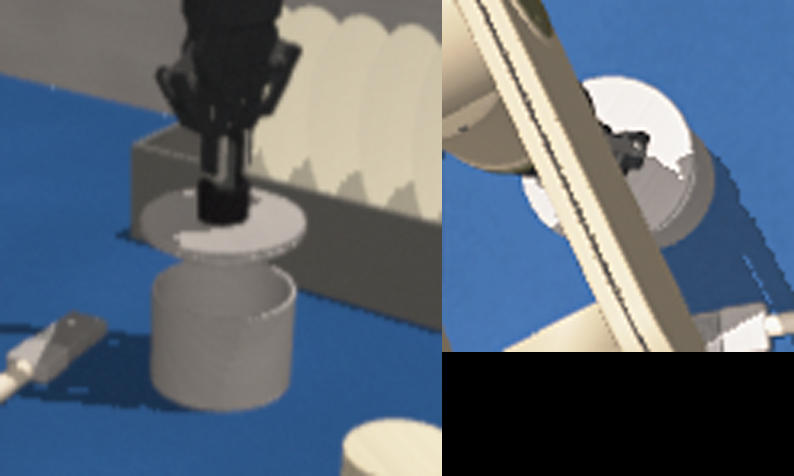

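Picture 7: the cover is level, and its centre (223,225) lies straight above the tin mouth's centre (223,300). Lowering gently while watching the forces.

```bash
python3 -m jog '[{"dp":[0,0.5,8],"rot":[0,0,0],"fingers":8},{"dp":[0,0.5,18],"rot":[0,0,0],"fingers":8},{"dp":[0,0.5,26],"rot":[0,0,0],"fingers":8},{"dp":[0,0.5,31],"rot":[0,0,0],"fingers":8},{"dp":[0,0.5,35],"rot":[0,0,0],"fingers":8},{"dp":[0,0.5,37],"rot":[0,0,0],"fingers":8},{"dp":[0,0.5,39],"rot":[0,0,0],"fingers":8},{"dp":[0,0.5,40],"rot":[0,0,0],"fingers":8}]' 50 |head -1; python3 go.py; python3 -m jog '[{"dp":[0,0,1],"rot":[0,0,0],"fingers":8},{"dp":[0,0,2],"rot":[0,0,0],"fingers":8},{"dp":[0,0,3],"rot":[0,0,0],"fingers":8},{"dp":[0,0,4],"rot":[0,0,0],"fingers":8}]' 50|head -1; python3 go.py 454 280.4 131.8
```

```text
time_s: 6.25
t 6.25 tcp mm [453.6 281.3 142.9] F [ 0.2 -0.8 -5.5] w 14.5 z [ 3.e-04  2.e-04 -1.e+00] y [0.274 0.962 0.   ] j [ 0.46  0.01  1.78  0.    1.35 -0.83]
time_s: 6.65
t 6.65 tcp mm [453.5 281.3 138.8] F [-0.5 -0.1 -5.5] w 14.5 z [ 2.e-04  1.e-04 -1.e+00] y [0.274 0.962 0.   ] j [ 0.46  0.01  1.78  0.    1.35 -0.83]
dp [-0.7 -0.7  7. ]
```

No contact yet, so I'm continuing in 1 mm steps.

```bash
python3 -m jog '[{"dp":[0,0,1],"rot":[0,0,0],"fingers":8},{"dp":[0,0,2],"rot":[0,0,0],"fingers":8},{"dp":[0,0,3],"rot":[0,0,0],"fingers":8}]' 50|head -1; python3 go.py; python3 -m jog '[{"dp":[0,0,1],"rot":[0,0,0],"fingers":8},{"dp":[0,0,2],"rot":[0,0,0],"fingers":8}]' 50|head -1; python3 go.py; python3 -m jog '[{"dp":[0,0,0.5],"rot":[0,0,0],"fingers":8},{"dp":[0,0,1],"rot":[0,0,0],"fingers":8}]' 50|head -1; python3 go.py 454 280.4 131.8
```

```text
time_s: 6.95
t 6.95 tcp mm [453.5 281.2 135.7] F [ 0.7 -0.1 -5.4] w 14.5 z [-1.e-04 -1.e-04 -1.e+00] y [ 0.274  0.962 -0.   ] j [ 0.46  0.02  1.78 -0.    1.34 -0.83]
time_s: 7.15
t 7.15 tcp mm [453.5 281.2 133.7] F [-0.7 -0.  -5.5] w 14.3 z [-0. -0. -1.] y [ 0.274  0.962 -0.   ] j [ 0.46  0.02  1.79  0.    1.34 -0.83]
time_s: 7.35
t 7.35 tcp mm [453.5 281.2 132.8] F [ 0.3 -0.4 -5. ] w 14.5 z [ 0.  0. -1.] y [0.274 0.962 0.   ] j [ 0.46  0.02  1.79  0.    1.33 -0.83]
dp [-0.7 -0.7  1. ]
```

```bash
python3 -m jog '[{"dp":[0,0,0.5],"rot":[0,0,0],"fingers":8},{"dp":[0,0,0.5],"rot":[0,0,0],"fingers":8}]' 50|head -1; python3 go.py; python3 -m jog '[{"dp":[0,0,0.5],"rot":[0,0,0],"fingers":8},{"dp":[0,0,0.5],"rot":[0,0,0],"fingers":8}]' 50|head -1; python3 go.py;  python3 -m jog '[{"dp":[0,0,0.4],"rot":[0,0,0],"fingers":8},{"dp":[0,0,0.4],"rot":[0,0,0],"fingers":8}]' 50|head -1; python3 go.py
```

```text
time_s: 7.55
t 7.55 tcp mm [453.4 281.2 132.2] F [ 0.2  0.9 -5.2] w 14.4 z [-1.e-04 -0.e+00 -1.e+00] y [ 0.274  0.962 -0.   ] j [ 0.46  0.02  1.79  0.    1.33 -0.83]
time_s: 7.75
t 7.75 tcp mm [453.5 281.2 131.9] F [-0.4 -0.  -4.8] w 14.9 z [ 1.e-04  0.e+00 -1.e+00] y [0.274 0.962 0.   ] j [ 0.46  0.02  1.79 -0.    1.33 -0.83]
time_s: 7.95
t 7.95 tcp mm [453.5 281.3 131.8] F [-2.3 -0.3  0.2] w 14.6 z [ 2.e-04  1.e-04 -1.e+00] y [0.274 0.962 0.   ] j [ 0.46  0.02  1.79  0.    1.33 -0.83]
```

Contact came exactly at the predicted height (131.8), and the tin has taken the weight. One small press more, then release.

```bash
python3 -m jog '[{"dp":[0,0,0.3],"rot":[0,0,0],"fingers":8},{"dp":[0,0,0.3],"rot":[0,0,0],"fingers":8}]' 50|head -1; python3 go.py; python3 -m jog '[{"dp":[0,0,0],"rot":[0,0,0],"fingers":20},{"dp":[0,0,0],"rot":[0,0,0],"fingers":26},{"dp":[0,0,0],"rot":[0,0,0],"fingers":32},{"dp":[0,0,0],"rot":[0,0,0],"fingers":40},{"dp":[0,0,-20],"rot":[0,0,0],"fingers":55},{"dp":[0,0,-50],"rot":[0,0,0],"fingers":75},{"dp":[0,0,-60],"rot":[0,0,0],"fingers":75},{"dp":[0,0,-60],"rot":[0,0,0],"fingers":75}]' 50|head -1; python3 go.py
python3 - <<'E'
from h import *
im=[imaging.snapshot(n) for n in("scene","top")]
np.save('pics/rel.npy',np.array(im))
a=cv2.resize(im[0][60:200,230:360],None,fx=3.4,fy=3.4,interpolation=2);b=cv2.resize(im[1][170:280,80:190],None,fx=3.2,fy=3.2,interpolation=2)
cv2.imwrite('pics/rel.png',np.hstack([a,cv2.copyMakeBorder(b,0,a.shape[0]-b.shape[0],0,0,0)])[:,:,::-1])
E
```

```text
time_s: 8.15
t 8.15 tcp mm [453.6 281.3 131.8] F [-3.7 -1.7  3.8] w 14.4 z [ 3.e-04  1.e-04 -1.e+00] y [0.274 0.962 0.   ] j [ 0.46  0.02  1.79 -0.    1.33 -0.83]
time_s: 8.95
t 8.95 tcp mm [454.8 281.9 193.2] F [1.  0.7 0.4] w 74.8 z [ 0.0038  0.0019 -1.    ] y [0.274 0.962 0.003] j [ 0.46 -0.03  1.72  0.    1.44 -0.83]
```

View pics/rel.png

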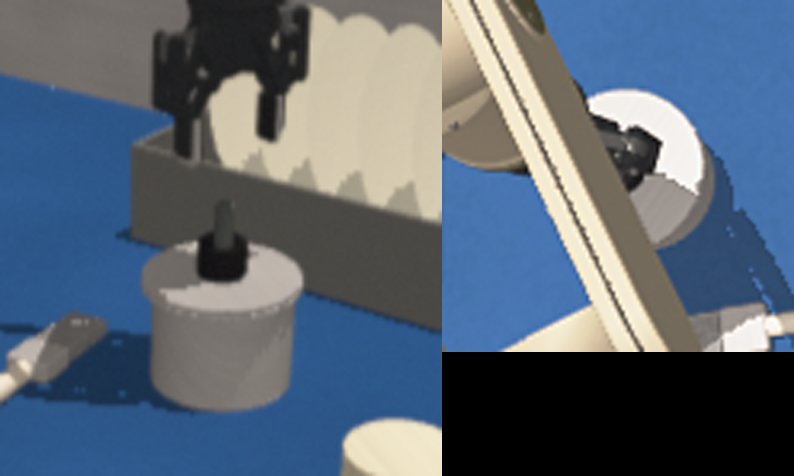

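Picture 8: the lids sit level on the tin, with the cover disc at (223,272) and the stem at (224,215), and the tin hasn't moved. Now down around the collar with the tips about 4 mm above the disc.

```bash
python3 -m jog '[{"dp":[0,0,15],"rot":[0,0,0],"fingers":75},{"dp":[0,0,35],"rot":[0,0,0],"fingers":75},{"dp":[0,0,55],"rot":[0,0,0],"fingers":72},{"dp":[0,0,70],"rot":[0,0,0],"fingers":70},{"dp":[0,0,80],"rot":[0,0,0],"fingers":66},{"dp":[0,0,86],"rot":[0,0,0],"fingers":60},{"dp":[0,0,88],"rot":[0,0,0],"fingers":55},{"dp":[0,0,88],"rot":[0,0,0],"fingers":50}]' 40|head -1; python3 go.py 453.5 281.3 101.5
python3 - <<'E'
from h import *
im=[imaging.snapshot(n) for n in("scene","top")]
a=cv2.resize(im[0][80:200,240:350],None,fx=5,fy=5,interpolation=2)
cv2.imwrite('pics/col.png',a[:,:,::-1])
E
```

```text
time_s: 9.85
t 9.85 tcp mm [453.7 281.3 103.3] F [-0.6 -1.1  0.6] w 49.8 z [ 4.e-04  2.e-04 -1.e+00] y [0.274 0.962 0.   ] j [ 0.46  0.05  1.81  0.    1.28 -0.83]
dp [ 0.2 -0.1  1.8]
```

View pics/col.png

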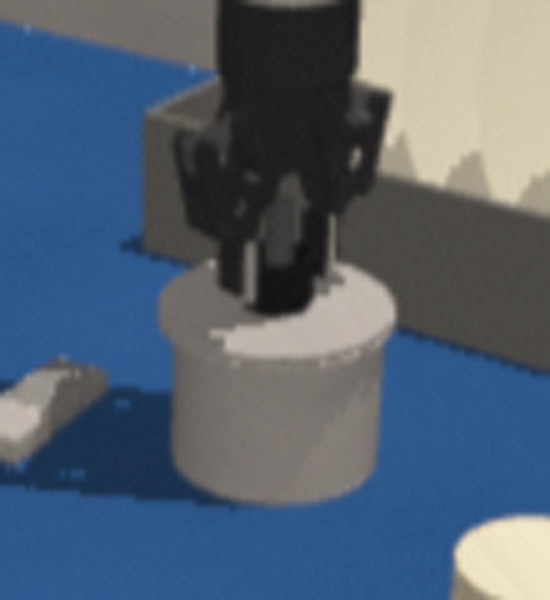

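Run:
```python
from h import *
c=np.array([453.7,281.3,0]);y=np.array([.274,.962,0]);x=np.array([-.962,.274,0])
for s in(-1,1):
  for z in(97,103,108,113):
    print(s,z,[((proj('scene',[(c+s*25*y+k*11*x+[0,0,z])/1e3])[0]-[240,80]+.5)*5).round(0) for k in(-1,1)])
for z in (97,127,159): print(z,((proj('scene',[(c+[0,0,z])/1e3])[0]-[240,80]+.5)*5).round(0))
```

```text
-1 97 [array([258., 323.]), array([232., 310.])]
-1 103 [array([258., 313.]), array([232., 300.])]
-1 108 [array([258., 305.]), array([233., 292.])]
-1 113 [array([258., 297.]), array([233., 283.])]
1 97 [array([325., 299.]), array([299., 286.])]
1 103 [array([326., 289.]), array([300., 277.])]
1 108 [array([326., 281.]), array([300., 269.])]
1 113 [array([327., 273.]), array([301., 260.])]
97 [279. 304.]
127 [281. 255.]
159 [283. 201.]
```

Picture 9: the pads straddle the collar, and the left tip's corner at (256,307) puts the tips at z≈107. There's room to go 4 mm lower for more overlap, then close gently.

```bash
python3 -m jog '[{"dp":[0,0,2],"rot":[0,0,0],"fingers":50},{"dp":[0,0,4],"rot":[0,0,0],"fingers":48},{"dp":[0,0,4],"rot":[0,0,0],"fingers":46},{"dp":[0,0,4],"rot":[0,0,0],"fingers":44},{"dp":[0,0,4],"rot":[0,0,0],"fingers":42},{"dp":[0,0,4],"rot":[0,0,0],"fingers":38},{"dp":[0,0,4],"rot":[0,0,0],"fingers":34},{"dp":[0,0,4],"rot":[0,0,0],"fingers":34}]' 35|head -1; python3 go.py; python3 -m jog '[{"dp":[0,0,-1],"rot":[0,0,0],"fingers":34},{"dp":[0,0,-2],"rot":[0,0,0],"fingers":34},{"dp":[0,0,-4],"rot":[0,0,0],"fingers":34},{"dp":[0,0,-6],"rot":[0,0,0],"fingers":34},{"dp":[0,0,-8],"rot":[0,0,0],"fingers":34},{"dp":[0,0,-8],"rot":[0,0,0],"fingers":34}]'|head -1; python3 go.py
```

```text
time_s: 10.75
t 10.75 tcp mm [453.5 281.1  99.3] F [-2.8 -3.3  5.2] w 41.5 z [ 0.e+00 -2.e-04 -1.e+00] y [ 0.274  0.962 -0.   ] j [ 0.46  0.06  1.81 -0.    1.27 -0.83]
time_s: 11.35
t 11.35 tcp mm [453.7 281.4 107.5] F [ 0.4 -0.  -3.2] w 41.7 z [ 6.e-04  3.e-04 -1.e+00] y [0.274 0.962 0.   ] j [ 0.46  0.05  1.81  0.    1.29 -0.83]
```

The load is about 3 N, so it's the cover alone. Drawing it straight up.

```bash
python3 -m jog '[{"dp":[0,0,-4],"rot":[0,0,0],"fingers":34},{"dp":[0,0,-11],"rot":[0,0,0],"fingers":34},{"dp":[0,0,-19],"rot":[0,0,0],"fingers":34},{"dp":[0,0,-27],"rot":[0,0,0],"fingers":34},{"dp":[0,0,-35],"rot":[0,0,0],"fingers":34},{"dp":[0,0,-43],"rot":[0,0,0],"fingers":34},{"dp":[0,0,-51],"rot":[0,0,0],"fingers":34},{"dp":[0,0,-59],"rot":[0,0,0],"fingers":34}]'|head -1; python3 go.py; python3 -m jog '[{"dp":[0,0,-8],"rot":[0,0,0],"fingers":34},{"dp":[0,0,-18],"rot":[0,0,0],"fingers":34},{"dp":[0,0,-30],"rot":[0,0,0],"fingers":34},{"dp":[0,0,-40],"rot":[0,0,0],"fingers":34},{"dp":[0,0,-46],"rot":[0,0,0],"fingers":34},{"dp":[0,0,-49],"rot":[0,0,0],"fingers":34},{"dp":[0,0,-50],"rot":[0,0,0],"fingers":34},{"dp":[0,0,-50],"rot":[0,0,0],"fingers":34}]'|head -1; python3 go.py; python3 -m jog '[{"dp":[0,0,0],"rot":[0,0,0],"fingers":34},{"dp":[0,0,0],"rot":[0,0,0],"fingers":34},{"dp":[0,0,0],"rot":[0,0,0],"fingers":34}]'|head -1; python3 go.py
python3 - <<'E'
from h import *
im=[imaging.snapshot(n) for n in("scene","top")]
a=cv2.resize(im[0][30:200,220:370],None,fx=3.4,fy=3.4,interpolation=2);b=cv2.resize(im[1],(280,210))
cv2.imwrite('pics/fin.png',np.hstack([a,cv2.copyMakeBorder(b,0,a.shape[0]-b.shape[0],0,0,0)])[:,:,::-1])
E
```

```text
time_s: 12.15
t 12.15 tcp mm [453.5 281.2 166.8] F [ 0.2 -0.3 -3.9] w 41.6 z [ 1.e-04  1.e-04 -1.e+00] y [0.274 0.962 0.   ] j [ 0.46 -0.01  1.75  0.    1.4  -0.83]
time_s: 12.95
t 12.95 tcp mm [453.3 281.1 215.8] F [ 0.5  0.8 -3.3] w 41.5 z [-4.e-04 -2.e-04 -1.e+00] y [ 0.274  0.962 -0.   ] j [ 0.46 -0.04  1.69 -0.    1.49 -0.83]
time_s: 13.25
t 13.25 tcp mm [453.3 281.1 215.7] F [-0.5 -0.1 -3.3] w 41.4 z [-5.e-04 -3.e-04 -1.e+00] y [ 0.274  0.962 -0.   ] j [ 0.46 -0.04  1.69 -0.    1.49 -0.83]
```

View pics/fin.png

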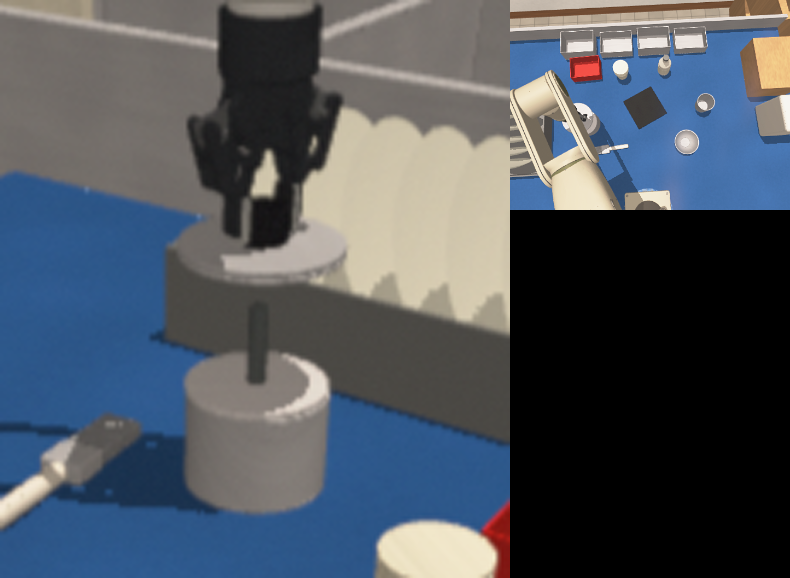

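Picture 10: the cover is held level at (262,247), well above the stem top at (258,305). The inner lid sits flush on the tin, and the bystanders look unmoved.

```bash
python3 -c "
from station import job_done; print(job_done())"; python3 go.py
```

```text
the job is handed in; nothing more can be done
None
the job is handed in; nothing more can be done
```

The job is done and handed in at about 13.4 s of robot time, against the 48 s limit. The inner lid is seated in the wide tin and the gripper is holding the cover still in the air above it.

- **Seating:** I carried the nested lids by the stem and lowered them until the tin took the weight. Contact came at the predicted height (TCP z 131.8 mm), with about 4 N of press. I then let go of the stem, and the picture showed the lids level.
- **Cover:** I gripped the collar at 41.5 mm opening and drew the cover straight up by about 116 mm. The load was about 3.3 N, a little over the 2.5 N expected for the cover alone and well below the 5.4 N of both lids.
- **Last check:** By calculation the skirt's lower edge is about 44 mm above the stem's top. The final picture shows the inner lid flush on the rim and the cover level. The tin and the other objects look unmoved; I judged that by eye and did not re-measure it.
- **Disagreements:** The two cameras differed by up to 4 mm on the tin's position, so I used a value in between, and the plug went in without touching. One jog call was refused for missing fields and moved nothing.

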